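Pin the hinge of a split cup clamp

TASK

The upper half of the aluminium cup clamp is lying closed on the lower half with its hinge knuckles roughly in line, but the hinge pin is missing (the slotted hinge bracket sits a few millimetres to one side or the other, so feel for its hole). Draw the long hinge pin out from under the grey hood, set it down and take it again by its head, then push it nose first from the open end through all three knuckles until its head is fully home against the clamp. Leave the pin and the clamp like that and leave the other things on the bench where they are.

Things in the scene. Friction and masses are not known exactly. Their poses are not given: they have to be found in the camera images.
- clamp: split cup clamp, fixed, aluminium. Origin at bench level under its middle, z up. Lower half x -70 to 30 mm, y +-38, top z 38; foot plate x -90 to 80, y +-55, 8 thick. On it, at the +x side, stands the hinge bracket with two ears (see mouth). The open end, where the pin goes in, is +y; a stop block (x 30 to 80, y -111 to -89, 83 high) bars the -y end
- mouth (a point): nominal middle of the first ear's hole at its +y face: x 55, y 42, z 45 mm in clamp, fixed to the clamp. The bracket is slotted and really sits anywhere up to 7 mm to either side along the clamp's x (firmly bolted, the offset is not reported: feel for it or look). Pin goes in along -y; home, its shoulder is at this y
- far_end (a point): nominal far end of the hinge axis, 84 mm from mouth along the clamp's -y, fixed to the clamp. The ears are blocks 34 mm wide in x (side faces 17 mm from the true axis), z up to 62, y 22 to 42 and -42 to -22, each with an 18.4 mm hole along y, 45 mm above the bench, 1.5 mm chamfer; both shift together with the bracket
- upper: loose upper half, about 0.32 kg, held by its weight on the lower half; origin 38 mm above the clamp's, axes nominally the same, but it starts up to about 1 mm out of place in x and y, 0.02 rad in yaw. Block x -70 to 28 mm, y +-38, top 32 above its origin (70 above the bench). The pin nudges it aside a little where needed
- knuckle (a point): middle of the upper half's hinge knuckle (block 46 x 40 x 34 mm, with a slot through it along y, 30 mm wide in x and 18.4 high, so that the halves can float), which sits in the 44 mm gap between the two ears; near x = 55, y = 0, z = 45 in clamp, not exactly in line with the ears
- pin: the long steel hinge pin, about 0.22 kg, 150 mm overall. Origin on its axis at the shoulder (front face of the head); -y runs to the tip. Shank 16 mm diameter for 100 mm, then a conical nose 10 mm long to a 13 mm flat end. Head: plain round grip, 24 mm diameter, 40 mm long, on the +y side. Centre of mass about 40 mm from the shoulder towards the tip. It may be rolled about its axis
- pin_tip (a point): the end of the nose, on the axis, 110 mm from the shoulder
- pin_head (a point): middle of the pin's head, on the axis, 20 mm behind the shoulder
- stowage: fixed stowage where the pin starts; origin at bench level under the middle of its V rest (48 mm long in y, 50 wide, edges 45 high). Grey hood over the pin's head: roof from 72 to 78 mm above the bench, y 10 to 104, side walls at x +-37, back wall at y 101; open only to -y. The shank beyond y = -24 is free to take from above
- vrest: fixed open V rest for setting the pin down, 90 degree V, 48 mm long in y, 50 wide, edges 45 high, no hood; origin at bench level under its middle. A pin laid in it has its axis along the rest's y, 40 mm above the bench, and balances with its shoulder 36 mm to +y of the origin, head and nose overhanging free
- short_pin: bystander: a spare pin of similar steel but only 85 mm long with a 24 mm grip and a 24 mm collar at the other end, lying on the bench; it does not fit. Leave it.
- tumbler_a: bystander: glass tumbler, 72 mm wide, 95 mm high, origin under its base; do not move it
- tumbler_b: bystander: glass tumbler like the other; do not move it
- jar: bystander: white jar, 66 mm wide, 90 mm high, origin under its base; do not move it
- wrench: bystander: steel wrench 180 mm long, lying flat; do not move it
- driver: bystander: screwdriver 190 mm long, lying flat; do not move it
- bellows: bystander: white suction bellows, 56 mm wide, 75 mm high, origin under its base; do not move it
- stow_axis (a point): on the V rest of the stowage, 40 mm up: the pin's axis passes here along the stowage's y, tip to -y, shoulder about 36 mm to +y. To come out the pin must be lifted 6 to 15 mm (head clear of the V, below the roof) and drawn 110 mm or more to -y
Not all that is in view belongs to the job. What is shaped like the pin but red is not meant. There is more than one size of the upper; the job needs the larger.

How it is judged (in metres and radians):
On the way, in this order (a step that is already met when the one before it is completed fails the run):
1. the pin is drawn right out from under the hood (y of pin_head in the frame of stowage below -0.03 m), for 0.2 s.
2. the pin is set down, let go and still, outside the stowage and the clamp (contact force between pin and the arm below 0.1 N and contact force between pin and the fingers below 0.1 N and linear speed of pin below 0.02 m/s and y of pin_head in the frame of stowage below -0.03 m and distance between pin_tip and mouth above 0.02 m), for 0.2 s.
At the end, for the whole second after the job is handed in: the pin lies in all three knuckles, its tip 64 mm or more beyond the clamp's middle (head at most 4 mm short of the first ear), within 11 mm sideways and 5 mm in height of the nominal hinge axis, parallel within 0.06 rad; upper half closed, its knuckle within 10 mm of its place; at rest (y of pin_tip in the frame of clamp below -0.064 m and x of pin_tip in the frame of clamp between 0.044 and 0.066 m and z of pin_tip in the frame of clamp between 0.04 and 0.05 m and angle between the y axis of pin and the y axis of clamp, either way round below 0.06 rad and distance between knuckle and pin_tip below 0.078 m and angle between the z axis of upper and the z axis of clamp, either way round below 0.05 rad and linear speed of each of pin, upper below 0.01 m/s and x of knuckle in the frame of clamp between 0.045 and 0.065 m and y of knuckle in the frame of clamp between -0.006 and 0.006 m and z of knuckle in the frame of clamp between 0.042 and 0.049 m); the robot touches nothing.
It fails at once if a bystander is moved more than 30 mm (distance of any of tumbler_a, tumbler_b, jar, wrench, driver, bellows, short_pin from where it was at the start of the episode above 0.03 m).
It also fails if it takes over 61 s, if anything falls off the work surface, if the arm or the gripper's body presses on something with over 40 N, if the wrist force passes 120 N, or if a joint passes its speed limit or range.

ROBOT

A 6-joint arm with a two-finger parallel gripper is mounted at the origin on the work surface. World frame = base frame: x ahead of the robot, y to its left, z up, the work surface at z = 0. Lengths are in m, angles in degrees, forces in N, time in s.
With the tool pointing down it reaches from about 0.35 to 0.875 m from the base axis. Payload 4.2 kg.
Tool frame: the origin (TCP) lies between the finger pads; the fingertips stand 17 mm ahead of it and the grasp point (between the pads) lies 2 mm behind it; z points along the fingers, y is the line along which they close (so a half turn about z gives the same grasp; the last joint's range is limited). The gripper opens to 87 mm and grips with 3 to 60 N. Pads are 19 mm wide; open, the fingers measure 117 mm over their backs; the gripper's body (75 mm by 190 mm) begins 51 mm behind the grasp point.
Start: joints at [86.895, 22.042, 0.453, 0, -68.411, -14.817], TCP at [0.192, 0.595, 0.21] pointing down, gripper open.
Joint ranges: [-179.83, 179.83], [-69.29, 118.12], [-61.27, 80.66], [-181.25, 117.63], [-171.15, -9.14], [-177.46, 177.46]. Speed limits (degrees/s): [159.86, 159.86, 180, 180, 180, 180].

INTERFACE

Orientations are given as a 3x3 rotation matrix whose columns are the frame's x, y, z axes.
In Python, from station import sense, capture, r, masks_of gives the robot as it stands.
- The arm moves only by the tool apply_moves, never from a script. Its argument "steps" is a list that holds one entry, the list of rows, each a list of 7 numbers: the opening, from 0 (shut) to 1 (fully open), then the shift along the tool's x, y, z in mm, then the turn, a rotation vector about the tool's x, y, z in rad. A call has 1 to 12 rows; each row shifts and turns the commanded pose from where the row before left it, along the tool's axes as they then stand; what a row does not reach is not made up. A row lasts 1/8 s, in which the tool goes at most 62.5 mm and 10.7 degrees, less where a joint would pass 70% of its speed; a pose out of reach is approached as far as the arm can. A call with a gripper value outside its range is refused whole. The fingers move at their own pace and stop on an object; the grip force is fixed at half the most. Time passes only in rows, so rows that do not move let the fingers close. It gives the time, the measured TCP pose, the force and the opening at its end, in the units of the state.
- sense(): the state, without advancing time (a new reading comes with each control period).
- capture(name): name is "scene" or "top" or "wrist"; returns a dict with "color" (480x640x3 uint8, red, green, blue), "vfov" (degrees; the focal length in pixels is half the picture's height over the tangent of half this angle, whatever the lens; pixels are square), "cx", "cy" (the principal point, pixels), "T" (4x4, takes a point from camera to world coordinates). Camera axes: x right, y down, z forward; pixel columns grow to the right and rows downward; lengths in m; the calibration is good to about 2 mm. A picture is of the moment at which its call begins. There is no depth.
- r.finish_job(): hands the job in, once; it reports no verdict.
Trained networks look in a picture, given as the dict that the camera call returned (one of the last four; its "shot" number tells which), for a name from the list of things; names that differ only in an ending like _2 or _b are one class to them, and where a whole thing is asked for, a point or a joint stands for the part that bears it (a point fixed in the world has none). Each returns a list of dicts, best first, with "confidence" (0 to 1); they miss things now and then, are a little off and sometimes report something else, mostly with a low value. They report only what shows in the picture. A call takes as long as a camera call. They do not tell look-alikes from the thing itself.
- masks_of(picture, thing): "pixels" (480x640 bool, what is visible of it) and "box" ([left, top, width, height] in pixels, round what is visible of it).
The state is a dict: "time_s": time; "joints": joint angles; "joint_velocities": joint speeds; "effort": joint torques, N m; "tcp_pos": TCP position; "ee_rot": TCP orientation; "wrist_force": force on the tool from outside, world axes, zero at the start; "moment": the same for the moment, N m; "gripper_width": opening from 0.0 (shut) to 1.0 (fully open).
Only numpy, scipy, OpenCV 4.12 (cv2) and the standard library are available. Lean on these libraries where they do the work, as an engineer would, in place of code of your own. Each camera call takes 0.05 s, during which the arm holds its last target. There are 200 camera calls.

## Working session

There is one attempt and no reset: what is moved stays moved. The work goes in short steps, Python scripts to look and compute and a tool call to move; the robot and the scene stay as the last step left them, time stands still between calls to the robot, and variables do not carry over. Pictures are saved under pics/ and viewed, on a budget of 10 in all, crops included, one or two more only if the job needs it, and the job is handed in when it is done.

Besides the shell and the picture viewer there is one more tool, called after ">>>" as a command line: name --argument value ..., lists and objects as JSON in quotes. apply_moves: Moves the arm, as the interface text tells. Its arguments: {"type":"object","properties":{"steps":{"type":"array","items":{"type":"array","items":{"type":"array","items":{"type":"number"}}}}},"required":["steps"]}

```bash
mkdir -p pics; ls
cat > h.py <<'E'
import numpy as np, cv2
from station import sense, capture, r, masks_of
def K(p):
    f=p["color"].shape[0]/2/np.tan(np.radians(p["vfov"])/2); return f,p["cx"],p["cy"]
def ray(p,u,v,z):
    f,cx,cy=K(p);T=np.array(p["T"]);d=T[:3,:3]@np.array([(u-cx)/f,(v-cy)/f,1]);o=T[:3,3]
    return o+d*(z-o[2])/d[2]
def proj(p,X):
    f,cx,cy=K(p);T=np.array(p["T"]);c=T[:3,:3].T@(np.array(X)-T[:3,3]);return np.array([cx+f*c[0]/c[2],cy+f*c[1]/c[2]])
def save(p,n): cv2.imwrite("pics/"+n+".png",p["color"][:,:,::-1] if isinstance(p,dict) else p)
E
python3 - <<'E'
from h import *
s=sense();print(s["tcp_pos"],s["ee_rot"],s["time_s"])
a=capture("scene");b=capture("top")
for n,p in(("scene",a),("top",b)):
    print(n,p["vfov"],np.round(p["T"],3).tolist())
    for t in["clamp","upper","pin","stowage","vrest","short_pin"]:
        for m in masks_of(p,t)[:3]: print(n,t,round(m["confidence"],2),m["box"])
im=np.hstack([a["color"],b["color"]]);save(a,"s0");save(b,"t0")
E
```

```text
pics
[0.19211328 0.59410802 0.20917772] [[ 9.51422567e-01 -3.07887582e-01 -5.78882118e-04]
 [-3.07888118e-01 -9.51420419e-01 -2.02340045e-03]
 [ 7.22196059e-05  2.10333978e-03 -9.99997785e-01]] 0.0
scene 53.909757684751725 [[-0.8, 0.418, -0.43, 1.031], [0.6, 0.541, -0.589, 0.729], [-0.014, -0.729, -0.684, 0.854], [0.0, 0.0, 0.0, 1.0]]
scene clamp 0.78 [221.0, 163.0, 82.9, 58.4]
scene clamp 0.58 [310.6, 152.7, 18.8, 33.3]
scene upper 0.82 [305.4, 207.2, 35.7, 30.2]
scene upper 0.56 [237.6, 166.3, 57.5, 38.0]
scene pin 0.93 [357.2, 390.6, 60.1, 62.0]
scene pin 0.62 [412.9, 300.1, 18.3, 26.3]
scene stowage 0.86 [404.9, 312.3, 78.7, 80.8]
scene vrest 0.7 [339.6, 245.8, 29.0, 32.1]
scene short_pin 0.72 [252.5, 275.4, 23.0, 32.7]
top 45.460343628952955 [[0.001, -0.996, 0.084, 0.446], [-1.0, -0.002, -0.005, 0.063], [0.005, -0.084, -0.996, 1.227], [0.0, 0.0, 0.0, 1.0]]
top clamp 0.63 [437.9, 224.3, 98.7, 81.6]
top upper 0.76 [355.6, 261.0, 30.8, 51.5]
top upper 0.56 [447.1, 225.8, 41.3, 72.4]
top upper 0.16 [298.7, 159.0, 40.8, 16.5]
top pin 0.62 [121.6, 141.8, 19.7, 71.8]
top pin 0.53 [154.5, 265.6, 43.8, 15.4]
top stowage 0.95 [103.0, 235.8, 80.4, 58.2]
top vrest 0.6 [281.3, 261.3, 23.5, 25.9]
top vrest 0.48 [299.7, 159.8, 38.4, 16.1]
top short_pin 0.77 [299.3, 159.2, 42.5, 17.5]
top short_pin 0.67 [103.1, 232.5, 80.7, 65.6]
top short_pin 0.24 [508.9, 303.8, 35.4, 27.6]
```

View pics/s0.png

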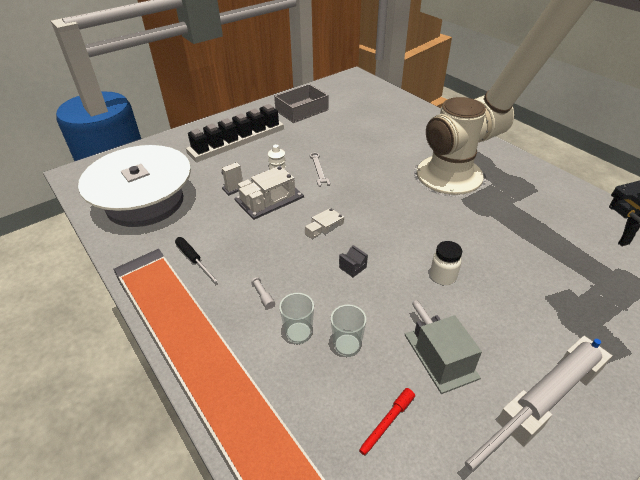

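View pics/t0.png

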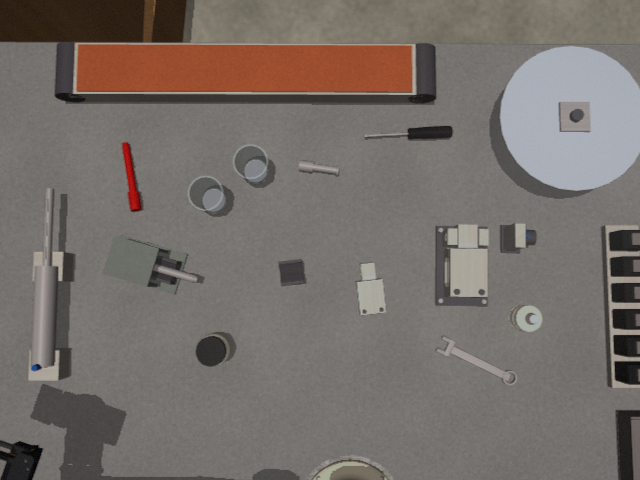

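The scene picture shows the clamp at about (270,188) and the V rest at (352,260). The hooded stowage is at (445,345), with the grey pin sticking out at (425,312).

- **Pin candidates in the top picture:** grey under the hood (178,273), red (130,178), and the short collared one (318,168). The grey one under the hood is meant, because it lies in the stowage and is not red.
- **Upper candidates:** (467,265) on the clamp and a smaller one at (370,290). The one on the clamp is meant because it is larger.

Run:
```python
from h import *
p=capture("top");q=capture("scene")
# pin under hood
for m in masks_of(p,"pin")[:3]:
    ys,xs=np.nonzero(m["pixels"]);P=np.array([ray(p,u,v,0.045)[:2] for u,v in zip(xs,ys)])
    c=P.mean(0);e=np.linalg.svd(P-c,full_matrices=False)[2][0];t=(P-c)@e
    print("pin",m["box"],c.round(4),e.round(3),np.degrees(np.arctan2(e[1],e[0])).round(1),c+e*t.min(),c+e*t.max())
for cam,pp in(("top",p),("scene",q)):
  for n,z in(("stowage",.0),("vrest",.045),("clamp",.0),("upper",.07)):
   for m in masks_of(pp,n)[:2]:
    cs=cv2.findContours(m["pixels"].astype(np.uint8),0,2)[0];c=max(cs,key=cv2.contourArea)
    b=cv2.boxPoints(cv2.minAreaRect(c));print(cam,n,round(m["confidence"],2),[ray(pp,u,v,z)[:2].round(3).tolist() for u,v in b])
o=p["color"]
A=cv2.resize(o[220:320,90:340],None,fx=3.2,fy=3.2,interpolation=3);B=cv2.resize(o[205:315,340:560],None,fx=2.7,fy=2.7,interpolation=3)
W=np.zeros((320+297,800,3),np.uint8);W[:320,:800]=A;W[320:617,:594]=B[:297]
save(W[:600,:,::-1],"c1")
w=capture("wrist");print(w["vfov"],np.round(w["T"],3).tolist())
```

```text
pin [152.4, 266.1, 50.3, 15.2] [0.4841 0.3613] [0.273 0.962] 74.1 [0.47107182 0.31545711] [0.49699669 0.40671631]
pin [510.1, 305.5, 34.3, 26.5] [ 0.3931 -0.3576] [-0.086 -0.996] -95.0 [ 0.39614208 -0.32299913] [ 0.39025041 -0.39089314]
top stowage 0.59 [[0.484, 0.531], [0.574, 0.508], [0.527, 0.347], [0.438, 0.371]]
top clamp 0.84 [[0.588, -0.179], [0.591, -0.29], [0.416, -0.292], [0.413, -0.182]]
top upper 0.67 [[0.502, -0.004], [0.508, -0.058], [0.406, -0.068], [0.4, -0.015]]
top upper 0.63 [[0.584, -0.193], [0.584, -0.275], [0.438, -0.272], [0.438, -0.191]]
scene stowage 0.59 [[0.53, 0.336], [0.383, 0.343], [0.448, 0.515], [0.576, 0.5]]
scene vrest 0.67 [[0.543, 0.108], [0.46, 0.084], [0.467, 0.162], [0.546, 0.183]]
scene vrest 0.57 [[0.607, -0.259], [0.421, -0.209], [0.476, -0.101], [0.648, -0.152]]
scene clamp 0.55 [[0.583, -0.313], [0.385, -0.261], [0.442, -0.148], [0.626, -0.2]]
scene upper 0.85 [[0.539, -0.031], [0.421, -0.032], [0.449, 0.04], [0.561, 0.038]]
scene upper 0.79 [[0.588, -0.282], [0.414, -0.281], [0.459, -0.164], [0.62, -0.172]]
69.22764851754525 [[-0.308, -0.907, -0.285, 0.272], [-0.951, 0.294, 0.094, 0.568], [-0.001, 0.3, -0.954, 0.385], [0.0, 0.0, 0.0, 1.0]]
```

View pics/c1.png

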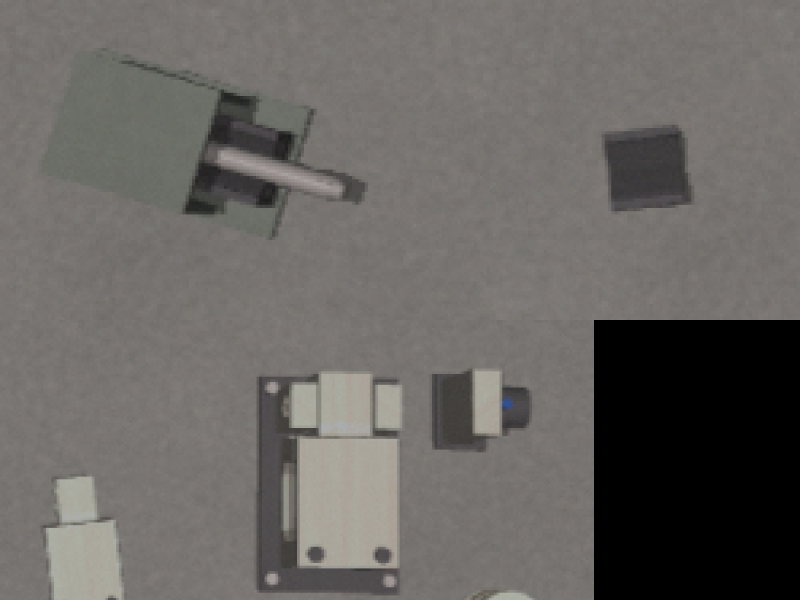

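The crop confirms the grey pin under the hood, with its tip at about top pixel (203,279). The V rest is at (292,272). The larger upper is on the clamp, with two ears, and the stop block lies to −y. I move above the shank now.

```bash
cat >> h.py <<'E'
from scipy.spatial.transform import Rotation as Ro
def down(deg):  # pin-y direction angle -> tool rotation, tool x = -pin y
    a=np.radians(deg);y=np.array([np.cos(a),np.sin(a),0]);x=-y;z=np.array([0,0,-1.]);return np.c_[x,np.cross(z,x),z]
def plan(p0,R0,p1,R1,n):
    rv=(Ro.from_matrix(R0).inv()*Ro.from_matrix(R1)).as_rotvec()/n;R=Ro.from_matrix(R0);d=(np.array(p1)-p0)/n
    for i in range(n):
        print([round(float(v),1) for v in R.inv().apply(d)*1e3]+[round(float(v),4) for v in rv]);R=R*Ro.from_rotvec(rv)
E
python3 - <<'E'
from h import *
s=sense();plan(s["tcp_pos"],s["ee_rot"],[.481,.351,.15],down(74),10)
E
```

```text
[35.0, 14.3, 6.0, -0.0, -0.0, 0.1537]
[36.7, 8.8, 6.0, -0.0, -0.0, 0.1537]
[37.7, 3.0, 6.0, -0.0, -0.0, 0.1537]
[37.7, -2.8, 6.0, -0.0, -0.0, 0.1537]
[36.8, -8.5, 6.0, -0.0, -0.0, 0.1537]
[35.1, -14.0, 6.0, -0.0, -0.0, 0.1537]
[32.5, -19.2, 6.0, -0.0, -0.0, 0.1537]
[29.2, -24.0, 6.0, -0.0, -0.0, 0.1537]
[25.2, -28.2, 6.0, -0.0, -0.0, 0.1537]
[20.6, -31.7, 6.0, -0.0, -0.0, 0.1537]
```

>>> apply_moves --steps '[[[0.6,35,14.3,6,0,0,0.1537],[0.6,36.7,8.8,6,0,0,0.1537],[0.6,37.7,3,6,0,0,0.1537],[0.6,37.7,-2.8,6,0,0,0.1537],[0.6,36.8,-8.5,6,0,0,0.1537],[0.6,35.1,-14,6,0,0,0.1537],[0.6,32.5,-19.2,6,0,0,0.1537],[0.6,29.2,-24,6,0,0,0.1537],[0.6,25.2,-28.2,6,0,0,0.1537],[0.6,20.6,-31.7,6,0,0,0.1537],[0.6,0,0,0,0,0,0],[0.6,0,0,0,0,0,0]]]'

```text
time_s: 2.8
tcp_pos: [0.4811, 0.3512, 0.1504]
ee_rot: [[-0.275, -0.962, 0.0], [-0.962, 0.275, 0.0], [-0.0, -0.0, -1.0]]
wrist_force: [-1.2, 0.1, -0.2]
gripper_width: 0.598
```

Run:
```python
from h import *
s=sense();print(s["tcp_pos"],np.round(s["ee_rot"],3).tolist(),s["gripper_width"],s["time_s"],s["joints"])
w=capture("wrist");save(w,"w1")
for m in masks_of(w,"pin")[:3]:
    ys,xs=np.nonzero(m["pixels"]);P=np.array([ray(w,u,v,0.042)[:2] for u,v in zip(xs,ys)])
    c=P.mean(0);e=np.linalg.svd(P-c,full_matrices=False)[2][0];t=(P-c)@e
    print(m["confidence"],m["box"],c.round(4),np.degrees(np.arctan2(e[1],e[0])).round(2),c+e*t.min(),c+e*t.max())
```

```text
[0.48105617 0.35115679 0.15036649] [[-0.275, -0.962, 0.0], [-0.962, 0.275, 0.0], [-0.0, -0.0, -1.0]] 0.5979359283680399 2.8 [ 5.16902382e+01  2.19384208e+01 -8.77893629e+00 -3.31482333e-03
 -5.92669370e+01 -6.76245954e+01]
0.8 [311.0, 183.2, 19.1, 113.4] [0.4876 0.3617] 73.85 [0.47385381 0.31409728] [0.50211637 0.41169353]
```

View pics/w1.png

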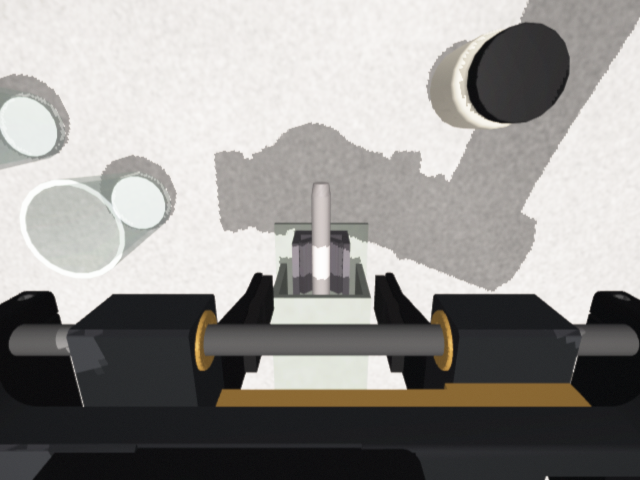

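The wrist picture shows the shank at u≈320, with its tip at row 183. The V end is at row 232 and the fingers are centred at u≈324. I shift about 3 mm and go down.

>>> apply_moves --steps '[[[0.6,1.5,-3,40,0,0,0],[0.6,0,0,40,0,0,0],[0.6,0,0,24,0,0,0],[0.6,0,0,8.4,0,0,0],[0.0,0,0,0,0,0,0],[0.0,0,0,0,0,0,0],[0.0,0,0,0,0,0,0],[0.0,0,0,0,0,0,0],[0.0,0,0,0,0,0,0]]]'

```text
time_s: 4.03
tcp_pos: [0.4837, 0.3487, 0.0382]
ee_rot: [[-0.276, -0.961, 0.0], [-0.961, 0.276, 0.0], [-0.0, -0.0, -1.0]]
wrist_force: [-0.8, -0.2, -0.4]
gripper_width: 0.118
```

>>> apply_moves --steps '[[[0.0,0,0,0,0,0,0],[0.0,0,0,0,0,0,0]]]'

```text
time_s: 4.28
tcp_pos: [0.4836, 0.3487, 0.0378]
ee_rot: [[-0.276, -0.961, -0.0], [-0.961, 0.276, -0.0], [0.0, 0.0, -1.0]]
wrist_force: [0.1, 0.4, 0.1]
gripper_width: 0.011
```

Run:
```python
from h import *
s=sense();print(s["gripper_width"])
w=capture("wrist");save(cv2.resize(w["color"][150:330,180:460,::-1],None,fx=2.5,fy=2.5),"w2")
for m in masks_of(w,"pin")[:1]:print(m["confidence"],m["box"])
```

```text
0.01127057822756977
0.67 [309.5, 220.1, 30.8, 172.9]
```

View pics/w2.png

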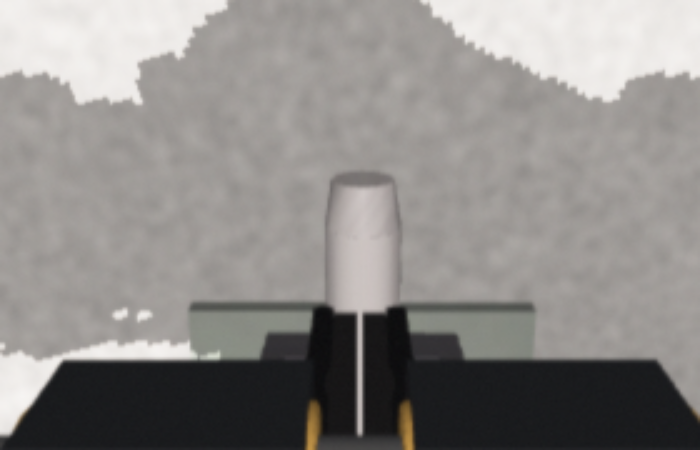

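The picture shows the fingers shut (opening 0.01) with the shank still in front of them, so something is off. I check from outside.

Run:
```python
from h import *
a=capture("scene");b=capture("top")
t=proj(a,[.4836,.3487,.04]);u=proj(b,[.4836,.3487,.04]);print(t,u)
f=lambda p,c:cv2.resize(p["color"][int(c[1])-50:int(c[1])+50,int(c[0])-50:int(c[0])+50,::-1],(400,400),interpolation=3)
save(np.hstack([f(a,t),f(b,u)]),"c2")
```

```text
[423.3816831  314.01260067] [182.6954891  273.44077889]
```

View pics/c2.png

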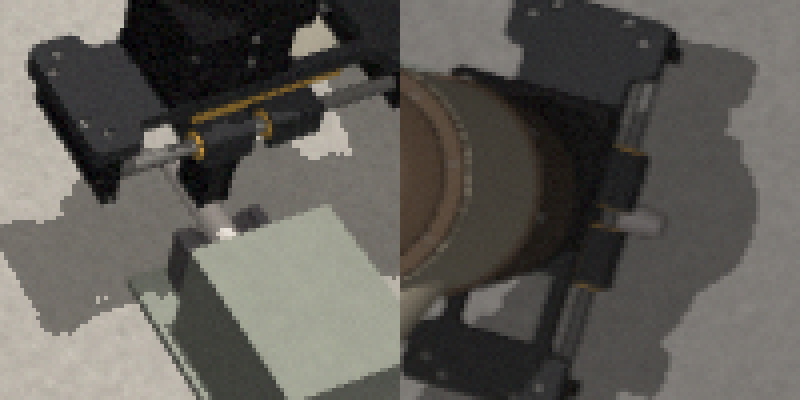

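>>> apply_moves --steps '[[[0.0,0,0,-4,0,0,0],[0.0,0,0,-4,0,0,0],[0.0,0,0,0,0,0,0]]]'

```text
time_s: 4.85
tcp_pos: [0.4839, 0.349, 0.0465]
ee_rot: [[-0.275, -0.961, 0.001], [-0.961, 0.275, 0.001], [-0.001, -0.001, -1.0]]
wrist_force: [0.2, 0.0, 0.3]
gripper_width: 0.005
```

Run:
```python
from h import *
s=sense();print(s["gripper_width"],s["wrist_force"],s["moment"],s["tcp_pos"])
w=capture("wrist");save(cv2.resize(w["color"][150:330,180:460,::-1],None,fx=2.5,fy=2.5),"w3")
for m in masks_of(w,"pin")[:1]:print(m["confidence"],m["box"])
```

```text
0.0050398609800865815 [0.1550038  0.02958414 0.34947058] [ 0.08064731 -0.02324235  0.00994459] [0.48385441 0.34901871 0.04647428]
0.71 [308.8, 213.5, 32.3, 178.0]
```

View pics/w3.png

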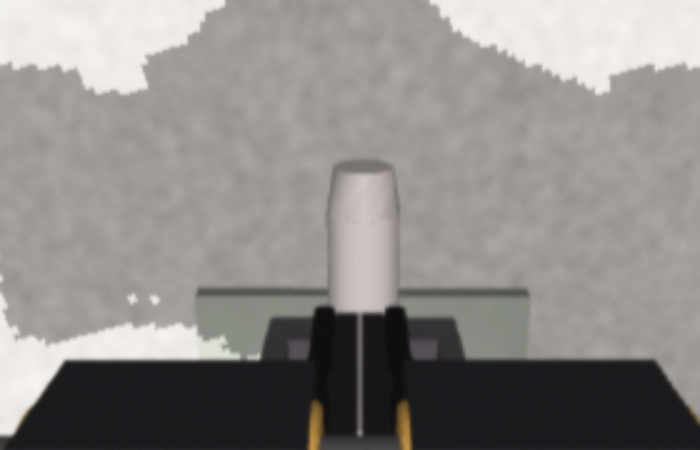

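Run:
```python
from h import *
q=capture("scene");s=cv2.imread("pics/s0.png")[290:335,400:440]
print(K(q))
g=s.mean(2);print(g[5:30,8:34].astype(int))
for z in(0,.01,.02,.03,.04,.05):print(z,ray(q,415,302.5,z)[:2].round(4))
b=capture("top")
for z in(0,.01,.02,.03,.04,.05):print(z,ray(b,202.5,278.5,z)[:2].round(4))
w=capture("wrist")
for z in(0,.01,.02,.03,.04,.05):print(z,ray(w,180+362/2.5,150+160/2.5,z)[:2].round(4))
```

```text
(np.float64(471.9449536433833), 320.53944485095155, 240.4461392726419)
[[166 169 165 171 171 175 178 175 174 174 171 163 168 167 166 166 166 170
  173 171 168 170 164 171 166 166]
 [169 166 165 166 163 172 175 171 165 169 161 171 170 170 166 169 166 166
  170 167 168 168 168 170 171 163]
 [170 171 165 168 170 169 167 165 164 167 167 173 176 172 166 166 167 167
  168 171 168 167 170 171 172 168]
 [171 168 164 165 169 170 166 164 166 166 166 168 171 172 170 168 171 170
  165 168 171 171 166 171 166 169]
 [172 169 167 163 166 167 167 166 168 165 166 167 167 168 169 167 173 168
  168 164 167 167 168 170 170 171]
 [169 168 170 170 170 167 167 179 178 153 166 167 173 169 171 167 163 163
  166 166 163 166 175 169 171 172]
 [172 168 168 165 166 159 180 193 188 185 151 164 168 165 167 169 168 166
  165 166 169 168 169 169 165 169]
 [170 168 168 166 147 141 172 187 190 189 180 154 167 170 164 163 166 168
  168 164 167 168 168 170 170 167]
 [169 169 171 169 124 127 159 182 190 204 186 186 151 165 165 163 166 171
  169 167 165 164 166 168 170 171]
 [169 170 170 170 121 105 151 177 199 213 212 20
[... 1365 characters left out ...]
21]
 [167 172 172 112 102 101 100 102 103 102 103 171 121  97 133 158 188 204
  211 210 204 174 168 161 105  80]
 [173 175 175 172 103 103  99 100 100  99 103 168 171 125 109 141 170 192
  208 215 211 196 159 105  80  80]
 [170 167 168 171 113 104 103 102 102 101 100 101 163 167  91 117 151 180
  197 208 210 206 189  96  82  83]]
0 [0.4478 0.2948]
0.01 [0.4546 0.2999]
0.02 [0.4615 0.305 ]
0.03 [0.4683 0.31  ]
0.04 [0.4751 0.3151]
0.05 [0.482  0.3202]
0 [0.4741 0.3159]
0.01 [0.4739 0.3138]
0.02 [0.4737 0.3117]
0.03 [0.4734 0.3097]
0.04 [0.4732 0.3076]
0.05 [0.473  0.3055]
0 [0.4762 0.3229]
0.01 [0.4755 0.3205]
0.02 [0.4748 0.318 ]
0.03 [0.4742 0.3155]
0.04 [0.4735 0.313 ]
0.05 [0.4729 0.3106]
```

>>> apply_moves --steps '[[[0.0,0,0,5,0,0,0],[0.0,0,0,4,0,0,0],[0.0,0,0,3,0,0,0],[0.0,0,0,3,0,0,0]]]'

```text
time_s: 5.6
tcp_pos: [0.4831, 0.3464, 0.0324]
ee_rot: [[-0.275, -0.962, -0.002], [-0.962, 0.275, -0.005], [0.005, 0.0, -1.0]]
wrist_force: [-3.5, -8.4, 16.4]
gripper_width: 0.004
```

Run:
```python
from h import *
s=sense();print(s["wrist_force"],s["moment"],s["tcp_pos"])
w=capture("wrist")
m=masks_of(w,"pin");print([(x["confidence"],x["box"]) for x in m])
c=w["color"][150:330,180:460,::-1]
b=capture("top");u=proj(b,[.4836,.3487,.04]);d=b["color"][int(u[1])-45:int(u[1])+45,int(u[0])-20:int(u[0])+50,::-1]
save(np.hstack([cv2.resize(c,(700,450)),np.zeros((450,1,3),np.uint8)]),"w4")
```

```text
[-3.51303405 -8.42926556 16.40386092] [-2.54367326  1.05487219  0.01529689] [0.4830721  0.34641531 0.03238289]
[(0.82, [308.8, 224.4, 31.3, 167.3]), (0.49, [255.9, 275.7, 140.0, 22.2])]
```

View pics/w4.png

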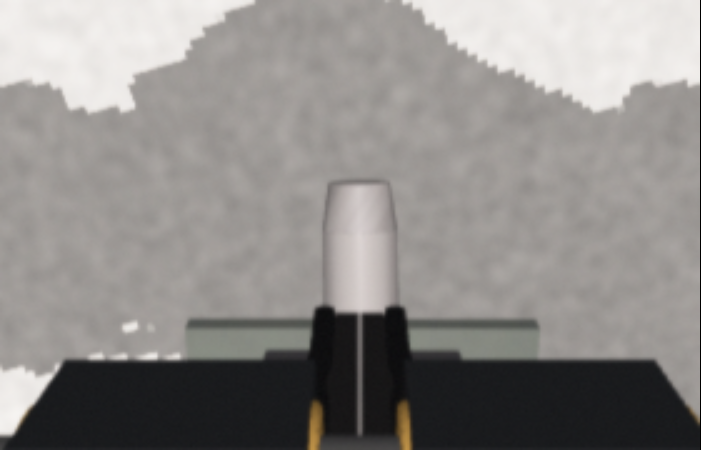

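The nose dipped when I pressed. The finger images and the contact height agree that the fingertips end about 11 mm behind the reported TCP, not 17 mm ahead, so the fingers closed just above the pin. I lift, recheck the pin, then grip about 27 mm deeper and nearer the nose.

>>> apply_moves --steps '[[[0.0,0,0,-15,0,0,0],[0.6,0,0,-45,0,0,0],[0.6,14,0,0,0,0,0],[0.6,0,0,0,0,0,0],[0.6,0,0,0,0,0,0],[0.6,0,0,0,0,0,0]]]'

```text
time_s: 6.5
tcp_pos: [0.4795, 0.3352, 0.0899]
ee_rot: [[-0.275, -0.961, -0.001], [-0.961, 0.275, -0.001], [0.001, 0.001, -1.0]]
wrist_force: [-0.5, 0.0, -0.0]
gripper_width: 0.49
```

```bash
cat >> h.py <<'E'
def pinfit(p,z,k=0,n="pin"):
    m=masks_of(p,n)[k];ys,xs=np.nonzero(m["pixels"]);P=np.array([ray(p,u,v,z)[:2] for u,v in zip(xs,ys)])
    c=P.mean(0);e=np.linalg.svd(P-c,full_matrices=False)[2][0];e=e*np.sign(e[1]) if abs(e[1])>abs(e[0]) else e
    t=(P-c)@e;print(n,round(m["confidence"],2),m["box"],"ang",np.degrees(np.arctan2(e[1],e[0])).round(2),"ends",(c+e*t.min()).round(4),(c+e*t.max()).round(4));return c,e
E
python3 - <<'E'
from h import *
s=sense();print(s["tcp_pos"],s["gripper_width"],s["wrist_force"])
w=capture("wrist");save(cv2.resize(w["color"][100:340,160:480,::-1],None,fx=2,fy=2),"w5")
c,e=pinfit(w,.042)
tc=np.array(s["tcp_pos"][:2]);R=np.array(s["ee_rot"]);print("lateral tool y",(c-tc)@R[:2,1])
E
```

```text
[0.47951574 0.33519297 0.08990836] 0.49026652142087707 [-0.50491254  0.00124831 -0.02142218]
pin 0.67 [308.7, 222.5, 27.4, 134.9] ang 73.86 ends [0.4737 0.3132] [0.5043 0.4188]
lateral tool y -0.0005788665765242021
```

View pics/w5.png

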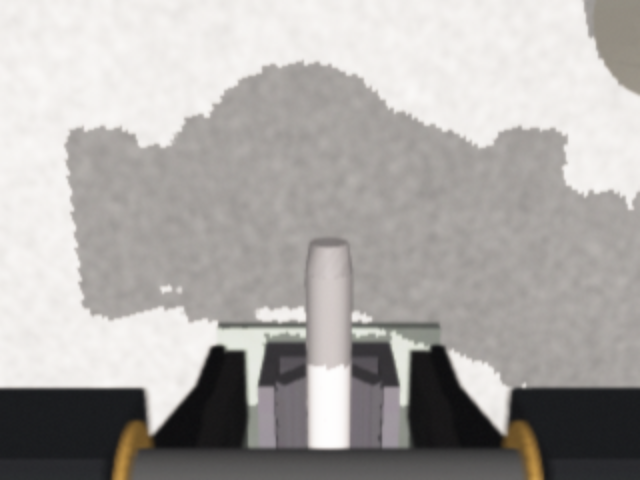

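The pin is back in its V, with the tip at crop (328,240) and the fingers straddling it. Now I go deeper.

>>> apply_moves --steps '[[[0.5,0,0,35,0,0,0],[0.5,0,0,25,0,0,0],[0.5,0,0,10,0,0,0],[0.5,0,0,0,0,0,0],[0.0,0,0,0,0,0,0],[0.0,0,0,0,0,0,0],[0.0,0,0,0,0,0,0],[0.0,0,0,0,0,0,0],[0.0,0,0,0,0,0,0],[0.0,0,0,0,0,0,0]]]'

```text
time_s: 7.85
tcp_pos: [0.4796, 0.3353, 0.0211]
ee_rot: [[-0.275, -0.961, -0.0], [-0.961, 0.275, 0.0], [-0.0, 0.0, -1.0]]
wrist_force: [-0.6, 0.0, 1.5]
gripper_width: 0.172
```

>>> apply_moves --steps '[[[0.0,0,0,-4,0,0,0],[0.0,0,0,-4,0,0,0],[0.0,0,0,-3,0,0,0],[0.0,0,0,0,0,0,0]]]'

```text
time_s: 8.35
tcp_pos: [0.4798, 0.3352, 0.032]
ee_rot: [[-0.275, -0.961, 0.0], [-0.961, 0.275, 0.0], [-0.0, -0.0, -1.0]]
wrist_force: [0.4, -0.9, -2.6]
gripper_width: 0.171
```

Run:
```python
from h import *
s=sense();print(s["tcp_pos"],s["gripper_width"],s["wrist_force"],s["moment"])
w=capture("wrist");save(cv2.resize(w["color"][150:330,180:460,::-1],None,fx=2.5,fy=2.5),"w6");b=capture("top");a=capture("scene")
for p in(w,b,a):
  try:pinfit(p,.05)
  except Exception as x:print(x)
```

```text
[0.47977723 0.33519225 0.03195953] 0.17098608779586563 [ 0.39631392 -0.89172143 -2.55893519] [-0.05010244  0.02351539  0.03364302]
pin 0.6 [307.0, 255.5, 32.2, 137.1] ang 74.04 ends [0.4743 0.3122] [0.4964 0.3893]
pin 0.92 [124.7, 140.9, 19.0, 71.3] ang -169.21 ends [0.7572 0.4722] [0.612  0.4445]
pin 0.8 [357.5, 388.6, 56.3, 65.1] ang 12.33 ends [0.6356 0.4633] [0.7857 0.4961]
```

```bash
python3 - <<'E'
from h import *
b=capture("top");a=capture("scene")
for n,z in(("jar",.09),("tumbler_a",.095)):
  for m in masks_of(b,n)[:2]:
    x,y,w,h=m["box"];print(n,m["confidence"],[ray(b,u,v,z)[:2].round(3).tolist() for u,v in((x,y),(x+w,y+h))],[ray(b,u,v,0)[:2].round(3).tolist() for u,v in((x,y),(x+w,y+h))])
# vrest by dark pixels in top view
c=b["color"][245:300,265:320].mean(2);mk=(c<75).astype(np.uint8);mk=cv2.morphologyEx(mk,cv2.MORPH_OPEN,np.ones((3,3)))
k=max(cv2.findContours(mk,0,2)[0],key=cv2.contourArea)+[265,245];rc=cv2.minAreaRect(k.astype(np.float32));print(rc,ray(b,*rc[0],.04),[ray(b,*q,.045)[:2].round(4).tolist() for q in cv2.boxPoints(rc)])
for p in(b,a):
  for m in masks_of(p,"vrest")[:1]:
    cs=max(cv2.findContours(m["pixels"].astype(np.uint8),0,2)[0],key=cv2.contourArea);rc=cv2.minAreaRect(cs);print(m["confidence"],rc,ray(p,*rc[0],.03))
E
python3 - <<'E'
import cv2;i=cv2.imread("pics/t0.png");print()
E
```

```text
jar 0.57 [[0.365, 0.311], [0.302, 0.226]] [[0.359, 0.331], [0.291, 0.238]]
jar 0.29 [[0.581, -0.184], [0.436, -0.268]] [[0.591, -0.204], [0.435, -0.294]]
tumbler_a 0.79 [[0.676, 0.327], [0.597, 0.246]] [[0.696, 0.349], [0.609, 0.261]]
tumbler_a 0.76 [[0.745, 0.236], [0.659, 0.164]] [[0.77, 0.25], [0.676, 0.173]]
((291.7622375488281, 271.8597412109375), (18.883792877197266, 23.41148567199707), 83.6598129272461) [0.48716286 0.12330992 0.04      ] [[0.5036, 0.1493], [0.509, 0.1013], [0.4704, 0.0969], [0.465, 0.1447]]
0.89 ((291.44879150390625, 272.0648498535156), (24.419818878173828, 23.54351234436035), 83.2901611328125) [0.48707807 0.12447261 0.03      ]
0.95 ((353.2307434082031, 260.3461608886719), (26.34825897216797, 31.063207626342773), 56.3099365234375) [0.49309968 0.12487444 0.03      ]
```

>>> apply_moves --steps '[[[0.0,8,0,0,0,0,0],[0.0,14,-1,0,0,0,0],[0.0,16,-2,0,0,0,0],[0.0,16,-2,0,0,0,0],[0.0,16,-2,-2,0,0,0],[0.0,16,-2,-8,0,0,0],[0.0,16,-1,-15,0,0,0],[0.0,16,0,-20,0,0,0],[0.0,16,0,-15,0,0,0],[0.0,0,0,0,0,0,0]]]'

```text
time_s: 10.2
tcp_pos: [0.4527, 0.203, 0.0936]
ee_rot: [[-0.276, -0.961, 0.002], [-0.961, 0.276, 0.002], [-0.003, -0.002, -1.0]]
wrist_force: [1.0, 0.4, -2.5]
gripper_width: 0.174
```

Run:
```python
from h import *
s=sense();print(s["tcp_pos"],s["gripper_width"],s["wrist_force"],s["moment"])
plan(s["tcp_pos"],s["ee_rot"],[.4923,.0728,.10],down(96),5)
a=capture("scene");b=capture("top")
f=lambda p,c,k:cv2.resize(p["color"][int(c[1])-k:int(c[1])+k,int(c[0])-k:int(c[0])+k,::-1],(400,400),interpolation=3)
X=np.array(s["tcp_pos"])+[0,.05,.02]
save(np.hstack([f(a,proj(a,X),50),f(b,proj(b,X),70)]),"c3")
for k in(0,1):pinfit(a,.1,k)
```

```text
[0.45268713 0.20295907 0.09364637] 0.17441172550659614 [ 1.00674211  0.35409301 -2.48648958] [ 0.06228893 -0.00762782 -0.03083978]
[22.8, -14.8, -1.3, -0.0004, 0.0005, -0.077]
[23.9, -13.0, -1.3, -0.0004, 0.0005, -0.077]
[24.8, -11.1, -1.3, -0.0004, 0.0005, -0.077]
[25.6, -9.2, -1.3, -0.0004, 0.0005, -0.077]
[26.2, -7.2, -1.3, -0.0004, 0.0005, -0.077]
pin 0.81 [388.4, 243.3, 32.0, 48.1] ang 72.34 ends [0.4395 0.1829] [0.4849 0.3256]
pin 0.61 [357.5, 389.3, 57.7, 66.5] ang 11.8 ends [0.6608 0.4803] [0.8    0.5094]
```

View pics/c3.png

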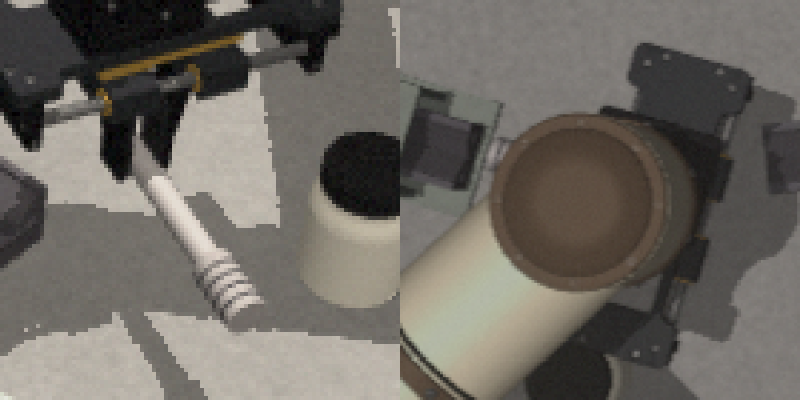

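The pin is out. It hangs from the fingers roughly level, and the head is clear of the hood. Next is the V rest.

>>> apply_moves --steps '[[[0.0,22.8,-14.8,-1.3,0,0,-0.077],[0.0,23.9,-13,-1.3,0,0,-0.077],[0.0,24.8,-11.1,-1.3,0,0,-0.077],[0.0,25.6,-9.2,-1.3,0,0,-0.077],[0.0,26.2,-7.2,-1.3,0,0,-0.077],[0.0,0,0,0,0,0,0],[0.0,0,0,0,0,0,0]]]'

```text
time_s: 11.28
tcp_pos: [0.4921, 0.074, 0.0978]
ee_rot: [[0.105, -0.994, -0.001], [-0.994, -0.105, -0.0], [0.0, 0.001, -1.0]]
wrist_force: [-0.1, 0.1, -2.6]
gripper_width: 0.173
```

Run:
```python
from h import *
s=sense();print(s["tcp_pos"],s["wrist_force"],s["moment"])
a=capture("scene");w=capture("wrist");b=capture("top")
pinfit(a,.119);pinfit(w,.119);pinfit(b,.119)
im=np.zeros((400,800,3),np.uint8)
t=proj(a,[.487,.13,.08]).astype(int);im[:,:400]=cv2.resize(a["color"][t[1]-50:t[1]+50,t[0]-50:t[0]+50,::-1],(400,400),interpolation=3)
im[:,400:]=cv2.resize(w["color"][180:380,220:420,::-1],(400,400));save(im,"c4")
print(proj(a,[.487,.1235,.045]))
```

```text
[0.49205327 0.07400648 0.09779969] [-0.10624371  0.10973136 -2.5898017 ] [-0.06278859 -0.10102903  0.01740081]
pin 0.94 [339.9, 221.6, 43.4, 33.9] ang 94.02 ends [0.494  0.0709] [0.4842 0.2105]
pin 0.77 [309.6, 257.6, 29.8, 133.7] ang 96.24 ends [0.4954 0.0504] [0.487  0.1275]
pin 0.91 [119.8, 139.7, 23.3, 70.9] ang -169.22 ends [0.7393 0.4482] [0.603  0.4223]
[355.0133627  254.59161509]
```

View pics/c4.png

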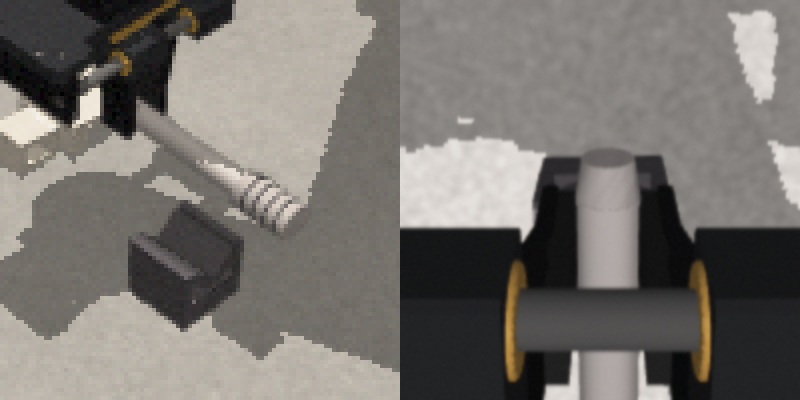

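Run:
```python
from h import *
w=capture("wrist");s=sense();tc=np.array(s["tcp_pos"]);R=np.array(s["ee_rot"]);print(K(w))
for nm,u,v,z in(("tip",324,255,.121),("row157 z0",321,258,0),("row157 z45",321,258,.045),("172 z45",321,266.5,.045),("172 z0",321,266.5,.0)):
    X=ray(w,u,v,z);print(nm,X.round(4),(R.T@(X-tc)*1e3).round(1))
g=w["color"].mean(2)
print(g[250:300,295].astype(int));print(g[250:290,345].astype(int));print(g[262,280:365].astype(int))
b=cv2.imread("pics/t0.png").mean(2)[255:290,272:312].astype(int)
print(b[:, ::1][::2])
```

```text
(np.float64(347.72028214605615), 323.44836592827045, 233.05354505746237)
tip [0.4952 0.0497 0.121 ] [ 24.6  -0.5 -22.7]
row157 z0 [0.4922 0.0991 0.    ] [-24.8  -2.8  98.4]
row157 z45 [0.4938 0.0813 0.045 ] [-7.  -2.5 53.4]
172 z45 [0.4931 0.0878 0.045 ] [-13.5  -2.5  53.4]
172 z0 [0.4914 0.1068 0.    ] [-32.6  -2.8  98.4]
[126 126 127 129 131 132 131 120  86  46  40  42  42  43  41  42  41  41
  39  41  40  36  25  10  12  12  12  11  11  12  14  12  11  11  13  13
  14  12  11  11  12  11  10   9  13  11  13  13  16  18]
[132 130 129 127 128 129 127 100  49  42  41  42  42  41  41  43  47  51
  52  50  51  50  51  51  42  27  18  18  17  17  17  18  17  17  18  19
  17  18  18  19]
[215 215 213 210 208 208 211 214 217 215 189  75  43  42  42  42  41  42
  44  42  41  42  42  41  42  41  42  43  43  51  82  98 107 109 107 105
 102 101 100 100 101 100 100 100 102 100 101 102 100  98 101 112 118 123
 128 130 119  98  51  42  42  44  43  42  42  42  42  42  43  42  44  60
 116 130 133 133 133 134 135 137 137 136 133 132 134]
[[120 120 115 114 116 117 119 119 117 120 117 119 119 116 116
[... 2245 characters left out ...]
  76  97 114
  115 116 115 116]
 [118 120 116 119 120 119 118 121 106  86  82  80  84  79  80  79  82  80
   82  78  77  78  78  78  78  77  73  68  64  73  75  74  81  86  99 112
  109 115 117 115]
 [118 118 117 119 119 120 118 120 111  91  74  75  73  77  84  90  85  94
   98 107 119 119 119 118 117 115 116 118 116 114 119 118 117 113 112 116
  119 117 116 112]
 [119 117 119 117 115 114 120 120 119 116 116 117 117 117 114 112 113 116
  117 116 121 121 116 115 115 115 118 117 119 118 120 116 116 113 115 116
  116 115 114 112]
 [120 118 117 113 115 118 114 117 115 117 117 120 119 119 115 115 117 118
  115 116 115 119 118 114 114 113 114 117 117 117 117 117 116 119 120 117
  115 112 115 118]]
```

>>> apply_moves --steps '[[[0.0,0,-2,25,0,0,0],[0.0,0,0,25,0,0,0],[0.0,0,0,14,0,0,0],[0.0,0,0,6,0,0,0],[0.0,0,0,5,0,0,0],[0.0,0,0,0,0,0,0],[0.0,0,0,0,0,0,0]]]'

```text
time_s: 12.5
tcp_pos: [0.4946, 0.0741, 0.0239]
ee_rot: [[0.106, -0.994, 0.001], [-0.994, -0.106, 0.0], [-0.0, -0.001, -1.0]]
wrist_force: [0.6, 0.0, -2.8]
gripper_width: 0.171
```

>>> apply_moves --steps '[[[0.0,0,0,2,0,0,0],[0.0,0,0,1.5,0,0,0],[0.0,0,0,0,0,0,0]]]'

```text
time_s: 12.88
tcp_pos: [0.4945, 0.0739, 0.0207]
ee_rot: [[0.106, -0.994, 0.001], [-0.994, -0.106, 0.0], [0.0, -0.001, -1.0]]
wrist_force: [-2.2, -0.5, 5.3]
gripper_width: 0.171
```

Contact on the rest (Fz +5 N). I release, back up and look.

>>> apply_moves --steps '[[[0.3,0,0,0,0,0,0],[0.5,0,0,0,0,0,0],[0.5,0,0,0,0,0,0],[0.5,0,0,0,0,0,0],[0.5,0,0,-40,0,0,0],[0.5,0,0,-40,0,0,0],[0.5,-40,0,0,0,0,0],[0.5,-40,0,0,0,0,0],[0.5,-27,0,0,0,0,0],[0.5,0,0,0,0,0,0],[0.5,0,0,0,0,0,0]]]'

```text
time_s: 14.25
tcp_pos: [0.4825, 0.1798, 0.0996]
ee_rot: [[0.106, -0.994, -0.001], [-0.994, -0.106, -0.0], [0.0, 0.001, -1.0]]
wrist_force: [-1.2, 0.4, 0.3]
gripper_width: 0.498
```

Run:
```python
from h import *
s=sense();print(s["tcp_pos"],s["gripper_width"],s["time_s"])
tc=np.array(s["tcp_pos"]);R=np.array(s["ee_rot"])
w=capture("wrist");a=capture("scene");b=capture("top")
c,e=pinfit(w,.044);print("lat",(c-tc[:2])@R[:2,1]*1e3)
pinfit(a,.042);
for k in(0,1):
  try:pinfit(b,.042,k)
  except IndexError:pass
save(cv2.resize(w["color"][60:360,120:520,::-1],None,fx=2,fy=2),"w7")
```

```text
[0.482519   0.17977267 0.0996095 ] 0.4975277028308873 14.25
pin 0.58 [306.2, 45.1, 36.6, 238.3] ang 97.1 ends [0.498  0.0525] [0.479  0.2053]
lat -0.5965992486064533
pin 0.85 [356.3, 388.3, 56.3, 64.9] ang 11.74 ends [0.6339 0.4617] [0.7832 0.4928]
pin 0.92 [122.2, 141.6, 19.1, 69.2] ang -169.01 ends [0.7575 0.4749] [0.6172 0.4477]
pin 0.8 [273.2, 266.1, 52.8, 10.9] ang 96.75 ends [0.4949 0.0547] [0.4822 0.1621]
```

View pics/w7.png

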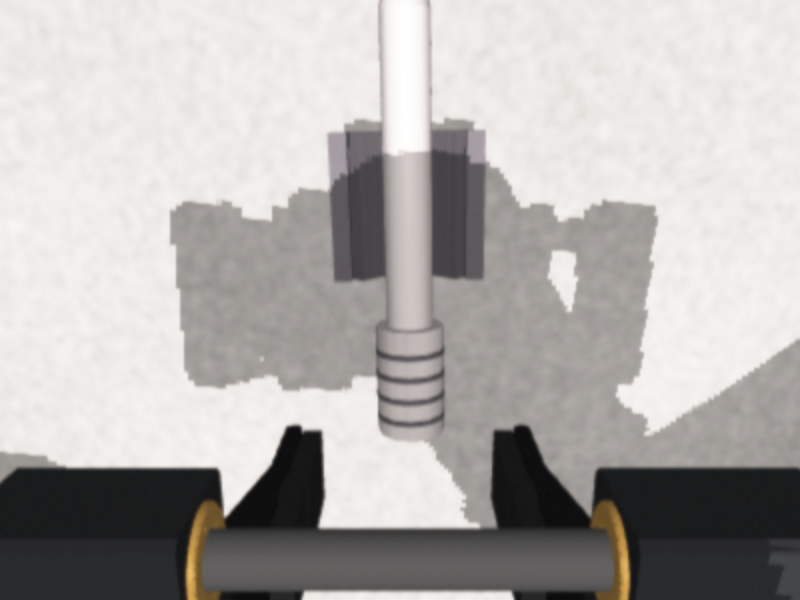

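The pin lies in the V. The head is at crop (410,325–435), just ahead of the fingers. I take it by the head.

>>> apply_moves --steps '[[[0.5,-4.5,0,30,0,0,-0.015],[0.5,0,0,30,0,0,0],[0.5,0,0,15,0,0,0],[0.5,0,0,6,0,0,0],[0.5,0,0,0,0,0,0],[0.0,0,0,0,0,0,0],[0.0,0,0,0,0,0,0],[0.0,0,0,0,0,0,0],[0.0,0,0,0,0,0,0],[0.0,0,0,0,0,0,0]]]'

```text
time_s: 15.85
tcp_pos: [0.4819, 0.1849, 0.019]
ee_rot: [[0.12, -0.993, -0.001], [-0.993, -0.12, 0.0], [-0.0, 0.001, -1.0]]
wrist_force: [-4.5, 2.2, 2.2]
gripper_width: 0.267
```

Run:
```python
from h import *
s=sense();p=np.array(s["tcp_pos"])+[0,0,.06];plan(p,s["ee_rot"],[.56,-.012,.085],down(91),7)
```

```text
[29.3, -7.7, -0.9, 0.0001, 0.0, 0.0148]
[29.1, -8.1, -0.9, 0.0001, 0.0, 0.0148]
[29.0, -8.5, -0.9, 0.0001, 0.0, 0.0148]
[28.9, -9.0, -0.9, 0.0001, 0.0, 0.0148]
[28.8, -9.4, -0.9, 0.0001, 0.0, 0.0148]
[28.6, -9.8, -0.9, 0.0001, 0.0, 0.0148]
[28.5, -10.2, -0.9, 0.0001, 0.0, 0.0148]
```

>>> apply_moves --steps '[[[0.0,0,0,-20,0,0,0],[0.0,0,0,-20,0,0,0],[0.0,0,0,-20,0,0,0],[0.0,0,0,0,0,0,0]]]'

```text
time_s: 16.35
tcp_pos: [0.4835, 0.1853, 0.0798]
ee_rot: [[0.121, -0.993, 0.003], [-0.993, -0.121, 0.002], [-0.002, -0.003, -1.0]]
wrist_force: [0.4, -0.5, -2.4]
gripper_width: 0.267
```

>>> apply_moves --steps '[[[0.0,29.3,-7.7,-0.9,0,0,0.0148],[0.0,29.1,-8.1,-0.9,0,0,0.0148],[0.0,29,-8.5,-0.9,0,0,0.0148],[0.0,28.9,-9,-0.9,0,0,0.0148],[0.0,28.8,-9.4,-0.9,0,0,0.0148],[0.0,28.6,-9.8,-0.9,0,0,0.0148],[0.0,28.5,-10.2,-0.9,0,0,0.0148],[0.0,0,0,0,0,0,0],[0.0,0,0,0,0,0,0]]]'

```text
time_s: 17.48
tcp_pos: [0.5596, -0.0122, 0.0839]
ee_rot: [[0.017, -1.0, -0.002], [-1.0, -0.017, -0.0], [0.0, 0.002, -1.0]]
wrist_force: [-0.5, 0.9, -2.2]
gripper_width: 0.264
```

Run:
```python
from h import *
s=sense();print(s["tcp_pos"],s["wrist_force"],s["moment"])
w=capture("wrist");a=capture("scene");b=capture("top")
pinfit(w,.104);pinfit(a,.104)
save(w,"w8")
# clean bracket measures in the first top picture (unobstructed)
np.save("wT.npy",w["T"])
```

```text
[ 0.55955068 -0.01223775  0.08387744] [-0.5245103   0.87706427 -2.18718915] [ 0.27254083 -0.03037971 -0.03062157]
pin 0.78 [297.3, 0.9, 53.2, 323.8] ang 90.44 ends [ 0.5613 -0.1412] [0.5603 0.0012]
pin 0.66 [360.2, 388.6, 55.5, 66.5] ang 12.15 ends [0.6628 0.4816] [0.8011 0.5113]
```

View pics/w8.png

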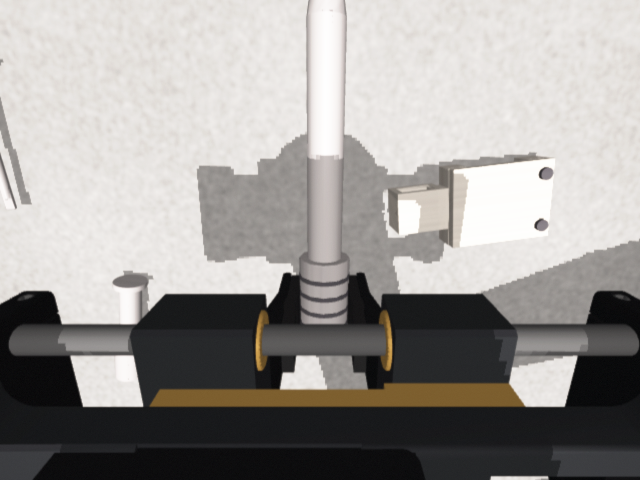

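Run:
```python
from h import *
b=capture("top");i=cv2.imread("pics/t0.png").astype(float).mean(2)
print("now vs t0 diff",np.abs(b["color"].mean(2)-i)[215:310,432:490].mean().round(2))
print(i[222:252,449:457].mean(1).astype(int));print(i[222:252,481:487].mean(1).astype(int))
print(i[215:235,436:446].mean(1).astype(int), i[295:312,445:480].mean(1).astype(int))
print(i[270:300,428:460].mean(0).astype(int)); print(i[270:300,470:500].mean(0).astype(int));print(i[230:244,440:464].mean(0).astype(int))
```

```text
now vs t0 diff 4.11
[117 118 116 105  80  82 128 166 166 166 167 167 166 166 167 166 166 166
 166 167 167 167 156  65  70  77 119 147 148 147]
[115 115 115 114 102  78  96 156 164 165 164 165 165 165 165 164 164 164
 165 165 166 165 160 121  68  73 102 166 163 162]
[118 117 116 117 117 117 117 117 116 115 111  77  81 100 109 108  96  75
  74  75] [148 134  73  78  78  78  77  78  78  78  85 113 118 118 117 118 118]
[118 118 118 117 117 117 108  80  68  78  78  80  81  82  81  73  79 103
 104  88  86  73 120 154 152 152 145 138 137 137 139 144]
[155 155 155 154 153 153 153 153 150 141 137 137 138 141 145 150 153 134
 112 115 115 114 115 115 115 115 116 115 115 115]
[ 89  89  79  66  70  88  87 111 153 167 167 166 166 166 166 166 166 134
 134 166 165 166 165 164]
```

Run:
```python
from h import *
b=capture("top")
A=ray(b,453,236.2,.062);B=ray(b,483.5,236.7,.062);print(A,B,(A-B)[:2],np.degrees(np.arctan2(*(A-B)[1::-1])))
print("width",ray(b,453,227.95,.062)[0]-ray(b,453,244.4,.062)[0])
print("plate x",ray(b,441,225.4,.008)[0],ray(b,462,305.2,.008)[0],"ear faces y",ray(b,447.5,236,.062)[1], "plate y",ray(b,434.2,285,.008)[1],ray(b,487.5,285,.008)[1])
# current pin in top image
g=b["color"].mean(2)
for u in(395,405,415,420,425,430):print(u,g[222:255,u].astype(int))
print(proj(b,[.5596,-.146,.103]))
a=capture("scene");m=masks_of(a,"pin");print([(x["confidence"],x["box"]) for x in m]);print(proj(a,[.56,-.146,.103]),proj(a,[.56,-.02,.103]))
```

```text
[ 0.55971946 -0.20703939  0.062     ] [ 0.55879425 -0.26948214  0.062     ] [0.00092521 0.06244275] 89.15111297050953
width 0.03379798433005077
plate x 0.5881854672118637 0.418153154764271 ear faces y -0.19578574956867828 plate y -0.1777030139780737 -0.2910915258178537
395 [ 63  70  76  77  76  78  77  76  78 107 138 147 163 152 135 118 104  79
  81  81  79  90 120 122 120 120 120 121 118 122 120 122 118]
405 [122 121 122 121 121 123 124 121 108 117 136 150 162 149 135 112  85  78
  79  79  80  90 126 124 125 121 125 123 120 119 121 120 120]
415 [121 121 121 123 122 119 120 122 110 121 139 153 161 148 133 112  82  82
  82  81  87 109 122 123 124 127 128 126 124 125 121 119 122]
420 [121 121 122 122 124 122 122 120 105 115 136 143 151 140 126 106  88 105
 106 102 109 126 123 121 122 123 124 122 124 123 119 121 124]
425 [123 121 121 121 120 123 121 123 121 112 120 127 127 124 120 112 116 117
 119 121 124 122 120 123 124 123 122 122 120 120 120 123 124]
430 [122 118 118 122 119 120 120 121 122 117 123 123 125 122 118 122 120 117
 118 116 116 119 121 118 120 122 121 120 119 121 120 119 120]
[426.87153435 234.20469883]
[(0.69, [359.3, 391.8, 52.3, 63.2]), (0.63, [294.8, 213.9, 8.1, 12.0])]
[267.93686939 193.18985416] [295.37766368 217.96369651]
```

Run:
```python
from h import *
w=cv2.imread("pics/w8.png").astype(float);g=cv2.GaussianBlur(w,(1,5),0)
p=capture("wrist");T=np.array(p["T"]);f,cx,cy=K(p);s=sense();tc=np.array(s["tcp_pos"]);R=np.array(s["ee_rot"])
rows=list(range(14,150,6))+list(range(165,245,5));out=[]
for v in rows:
    l=g[v];d=np.abs(np.diff(l,axis=0)).sum(1)
    def sub(lo,hi):
        k=lo+np.argmax(d[lo:hi]);q=d[k-2:k+3];return (q*np.arange(k-2,k+3)).sum()/q.sum()+.5
    L,Rr=sub(298,316),sub(335,352);W=Rr-L
    depth=f*16/W  # silhouettes approx
    c=np.array([( (L+Rr)/2-cx)/f,(v-cy)/f,1])*depth/1e3
    X=R.T@(T[:3,:3]@c+T[:3,3]-tc)*1e3
    out.append(X);print(v,round(L,1),round(Rr,1),X.round(1))
o=np.array(out);k=np.polyfit(o[:,0],o[:,2],1);print("z slope",k,np.polyfit(o[:,0],o[:,1],1))
```

```text
14 306.7 345.8 [126.2   0.4 -12.4]
20 305.8 346.1 [122.6   0.3 -18. ]
26 305.9 346.0 [120.4   0.2 -18.3]
32 306.1 345.9 [118.5   0.3 -17.7]
38 306.1 345.8 [116.2   0.3 -18.1]
44 306.0 345.3 [ 1.142e+02  1.000e-01 -1.710e+01]
50 306.0 345.3 [111.9   0.2 -17.8]
56 306.1 345.1 [ 1.098e+02  1.000e-01 -1.720e+01]
62 306.0 345.1 [ 1.074e+02  1.000e-01 -1.830e+01]
68 306.0 345.1 [ 1.051e+02  1.000e-01 -1.890e+01]
74 306.7 344.9 [103.2   0.2 -16.4]
80 306.7 344.8 [100.8   0.2 -16.7]
86 306.7 344.3 [ 98.6   0.1 -14.9]
92 306.7 344.3 [ 96.2   0.1 -15.8]
98 306.7 344.1 [ 93.8   0.1 -15.9]
104 306.1 344.0 [ 91.3  -0.1 -18.7]
110 306.6 344.1 [ 88.9   0.1 -17.5]
116 306.9 344.0 [ 86.5   0.1 -16.7]
122 306.9 343.9 [ 84.    0.1 -17.2]
128 306.9 343.3 [ 81.5  -0.  -15.4]
134 299.8 342.7 [ 79.7  -1.6 -40.4]
140 308.0 342.0 [76.  -0.  -5.8]
146 309.0 341.9 [73.   0.2 -1.3]
165 306.9 342.9 [ 65.8  -0.1 -18.7]
170 306.8 342.8 [ 63.7  -0.2 -19. ]
175 306.9 342.8 [ 61.5  -0.1 -19.7]
180 306.8 342.3 [ 59.1  -0.3 -18.3]
185 306.8 342.1 [ 56.8  -0.3 -18.1]
190 306.9 342.1 [ 54.6  -0.3 -18.6]
195 306.8 342.0 [ 52.4  -0.3 -19.2]
200 306.9 342.1 [ 50.2  -0.3 -19.8]
205 306.8 342.0 [ 48.   -0.3 -20.3]
210 306.8 341.9 [ 45.8  -0.4 -20.9]
215 306.9 341.9 [ 43.4  -0.3 -20.8]
220 306.9 341.9 [ 41.3  -0.3 -21.6]
225 307.0 340.9 [ 37.7  -0.5 -17.6]
230 306.9 341.0 [ 35.7  -0.5 -18.9]
235 306.9 340.9 [ 33.3  -0.6 -19.2]
240 306.9 340.9 [ 31.1  -0.6 -20.1]
z slope [  0.03395847 -20.567975  ] [ 0.00884204 -0.80257423]
```

>>> apply_moves --steps '[[[0.0,0,-2.5,15,0,0.008,0.012],[0.0,0,0,20,0,0.007,0.011],[0.0,0,0,14,0,0,0],[0.0,0,0,10,0,0,0],[0.0,15,0,0,0,0,0],[0.0,15,0,0,0,0,0],[0.0,0,0,0,0,0,0],[0.0,0,0,0,0,0,0]]]'

```text
time_s: 18.98
tcp_pos: [0.563, -0.043, 0.0271]
ee_rot: [[-0.006, -1.0, 0.001], [-1.0, 0.006, -0.015], [0.015, -0.001, -1.0]]
wrist_force: [0.2, 0.5, -2.2]
gripper_width: 0.265
```

```bash
cat > tp.py <<'E'
from h import *
s=sense();print(s["tcp_pos"],np.round(s["ee_rot"],3).tolist(),s["wrist_force"],s["time_s"])
b=capture("top");g=b["color"].mean(2);us=list(range(396,436,3));c=[]
for u in us:
    col=cv2.GaussianBlur(g[220:255,u-1:u+2].mean(1)[:,None],(1,3),0)[:,0];d=np.diff(col);lo=np.argmax(d[4:16])+4
    wt=np.clip(col[4:22]-132,0,None);c.append((wt*np.arange(224,242)).sum()/wt.sum() if wt.sum() else np.nan)
print(us);print(np.round(c,2))
w=capture("wrist");pinfit(w,.045)
for u in(390,410,425,440):print(u,g[222:252,u].astype(int))
for v in(233,236):print(v,g[v,400:462].astype(int))
E
python3 tp.py
```

```text
[ 0.56301802 -0.04301356  0.0271196 ] [[-0.006, -1.0, 0.001], [-1.0, 0.006, -0.015], [0.015, -0.001, -1.0]] [ 0.22654217  0.50645405 -2.18695687] 18.975
[396, 399, 402, 405, 408, 411, 414, 417, 420, 423, 426, 429, 432, 435]
[   nan    nan    nan 237.   236.49 236.42 236.47 236.51 236.6  236.62
 236.64 236.7  236.58    nan]
pin 0.74 [296.8, 0.3, 53.6, 325.0] ang 89.15 ends [ 0.5618 -0.1727] [ 0.5639 -0.0274]
390 [80 80 81 81 75 74 71 67 67 68 67 68 67 65 63 79 80 81 76 75 78 69 68 66
 76 49 42 44 41 44]
410 [ 70  74  78  85  87  89  77  77  78 102 109 104 128 145 160 161 139 123
  96  81  86 117 119 120 122 124 118 122 120 119]
425 [120 120 122 121 123 123 120 124 123 119 117 107 122 141 153 160 144 127
 104  78  81  88 120 123 125 124 122 122 122 117]
440 [120 122 121 117  78  94 147 156 158 149  93  79  78  82  81  80  80  80
  79  81  79  82  80  81  81  78  81  80  83  81]
233 [ 61  72  79  80  78  79  77  75  83  98 104 105 105 105 104 103  99 100
  99  99  97  96  94  93 101 107 109 107 108 108 102 110 118 115 116  89
  68  81  82  81  79  80  67  65  64  89  89 113 159 171 171 172 171 171
 173 170 171 137 137 173 169 168]
236 [ 80  78  76  74  84 128 157 159 161 159 160 159 160 159 158 159 159 157
 156 155 154 154 155 152 152 153 153 153 153 152 145 137 137 139 135 103
  67  81  80  81  81  80  71  64  77  96  99 120 159 173 169 170 170 172
 172 172 170 138 136 170 170 168]
```

Run:
```python
from h import *
b=capture("top")
for v in(236.5,236.7):print(ray(b,430,v,.045))
for y in(-.175,-.194):print(proj(b,[.5597+(y+.207)*.0148,y,.045]))
a=capture("scene")
# scene line expectations: tip and ears
print(proj(a,[.56,-.177,.045]),proj(a,[.56,-.194,.045]))
```

```text
[ 0.56067058 -0.16319652  0.045     ]
[ 0.5602538 -0.1631905  0.045    ]
[435.68805339 236.74774259]
[444.83957567 236.89756257]
[263.7887309  204.65390701] [260.52346878 201.58876183]
```

>>> apply_moves --steps '[[[0.0,10,0.1,0,0,0,0],[0.0,6,0.1,0,0,0,0],[0.0,4,0,0,0,0,0],[0.0,3,0,0,0,0,0],[0.0,2,0,0,0,0,0],[0.0,0,0,0,0,0,0]]]'

```text
time_s: 19.98
tcp_pos: [0.5624, -0.0677, 0.027]
ee_rot: [[-0.006, -1.0, 0.0], [-1.0, 0.006, -0.015], [0.015, -0.0, -1.0]]
wrist_force: [0.5, 1.0, -1.7]
gripper_width: 0.266
```

>>> apply_moves --steps '[[[0.0,3,0,0,0,0,0],[0.0,3,0,0,0,0,0],[0.0,3,0.1,0,0,0,0],[0.0,0,0,0,0,0,0]]]'

```text
time_s: 20.48
tcp_pos: [0.5624, -0.0769, 0.0271]
ee_rot: [[-0.006, -1.0, 0.0], [-1.0, 0.006, -0.015], [0.015, -0.0, -1.0]]
wrist_force: [-0.1, -0.2, -3.3]
gripper_width: 0.264
```

>>> apply_moves --steps '[[[0.0,4,0,0,0,0,0],[0.0,4,0.1,0,0,0,0],[0.0,4,0,0,0,0,0],[0.0,0,0,0,0,0,0]]]'

```text
time_s: 20.98
tcp_pos: [0.5621, -0.0891, 0.0273]
ee_rot: [[-0.006, -1.0, 0.0], [-1.0, 0.006, -0.015], [0.015, -0.0, -1.0]]
wrist_force: [0.4, -0.7, -3.1]
gripper_width: 0.267
```

```bash
python3 tp.py | head -4
python3 - <<'E'
from h import *
s=sense();print(s["moment"])
b=capture("top");g=b["color"].mean(2);print(g[236,395:465].astype(int))
E
```

```text
[ 0.56208536 -0.08910894  0.02729955] [[-0.006, -1.0, 0.0], [-1.0, 0.006, -0.015], [0.015, -0.0, -1.0]] [ 0.43136496 -0.72996432 -3.06402463] 20.975
[396, 399, 402, 405, 408, 411, 414, 417, 420, 423, 426, 429, 432, 435]
[236.7  238.98    nan    nan    nan    nan    nan    nan    nan    nan
    nan    nan    nan    nan]
[ 0.17823066 -0.27191095  0.08898156]
[150 149 148 126  87  68  69  70  69  73  78  79  81  80  80  80  80  75
  67  62  63  65  63  62  67  62  65  64  64  65  69  72  75  78  80  80
  79  80  78  79  83  95 129 148 148 148 147 148 147 148 146 128 123 157
 170 169 169 169 171 168 172 170 137 135 171 168 169 168 169 169]
```

>>> apply_moves --steps '[[[0.0,5,0,0,0,0,0],[0.0,5,0.1,0,0,0,0],[0.0,5,0,0,0,0,0],[0.0,5,0.1,0,0,0,0],[0.0,0,0,0,0,0,0]]]'

```text
time_s: 21.8
tcp_pos: [0.5617, -0.1093, 0.0276]
ee_rot: [[-0.006, -1.0, -0.0], [-1.0, 0.006, -0.015], [0.015, 0.0, -1.0]]
wrist_force: [1.0, -0.7, -3.2]
gripper_width: 0.267
```

>>> apply_moves --steps '[[[0.0,5,0,0,0,0,0],[0.0,5,0.1,0,0,0,0],[0.0,5,0,0,0,0,0],[0.0,4,0.1,0,0,0,0],[0.0,3,0,0,0,0,0],[0.0,0,0,0,0,0,0]]]'

```text
time_s: 22.55
tcp_pos: [0.5614, -0.1311, 0.0279]
ee_rot: [[-0.006, -1.0, -0.0], [-1.0, 0.006, -0.015], [0.015, -0.0, -1.0]]
wrist_force: [0.2, -0.5, -4.1]
gripper_width: 0.265
```

>>> apply_moves --steps '[[[0.0,4,0.1,0.5,0,0,0],[0.0,5,0,0.3,0,0,0],[0.0,5,0.1,0.1,0,0,0],[0.0,5,0,0.1,0,0,0],[0.0,0,0,0,0,0,0]]]'

```text
time_s: 23.18
tcp_pos: [0.5612, -0.1504, 0.0272]
ee_rot: [[-0.006, -1.0, 0.0], [-1.0, 0.006, -0.016], [0.016, -0.0, -1.0]]
wrist_force: [2.0, -1.8, -5.1]
gripper_width: 0.265
```

>>> apply_moves --steps '[[[0.0,4,0.1,0.4,0,0,0],[0.0,4,0,0.2,0,0,0],[0.0,4,0.1,0.1,0,0,0],[0.0,3,0,0,0,0,0],[0.0,0,0,0,0,0,0]]]'

```text
time_s: 23.8
tcp_pos: [0.5611, -0.165, 0.0268]
ee_rot: [[-0.006, -1.0, 0.001], [-1.0, 0.006, -0.015], [0.015, -0.001, -1.0]]
wrist_force: [1.3, 0.8, -6.0]
gripper_width: 0.264
```

>>> apply_moves --steps '[[[0.0,2,0,0,0,0,0],[0.0,2,0,0,0,0,0],[0.0,2,0,0,0,0,0],[0.0,0,0,0,0,0,0]]]'

```text
time_s: 24.3
tcp_pos: [0.561, -0.1707, 0.0267]
ee_rot: [[-0.006, -1.0, 0.001], [-1.0, 0.006, -0.015], [0.015, -0.001, -1.0]]
wrist_force: [3.5, 2.6, -5.6]
gripper_width: 0.268
```

>>> apply_moves --steps '[[[0.0,1.5,0,0,0,0,0],[0.0,1.5,0,0,0,0,0],[0.0,0,0,0,0,0,0]]]'

```text
time_s: 24.68
tcp_pos: [0.561, -0.1735, 0.0267]
ee_rot: [[-0.006, -1.0, 0.001], [-1.0, 0.006, -0.015], [0.015, -0.001, -1.0]]
wrist_force: [3.2, 2.8, -7.2]
gripper_width: 0.266
```

>>> apply_moves --steps '[[[0.0,1.5,0,0,0,0,0],[0.0,1.5,0,0,0,0,0],[0.0,1.5,0,0,0,0,0],[0.0,0,0,0,0,0,0]]]'

```text
time_s: 25.18
tcp_pos: [0.561, -0.1767, 0.0265]
ee_rot: [[-0.006, -1.0, 0.001], [-1.0, 0.006, -0.013], [0.013, -0.001, -1.0]]
wrist_force: [4.5, 8.2, -7.1]
gripper_width: 0.266
```

Run:
```python
from h import *
s=sense();print(s["tcp_pos"],s["wrist_force"])
w=capture("wrist");a=capture("scene");t=proj(a,[.56,-.2,.05]).astype(int)
im=np.zeros((450,800,3),np.uint8);im[:,:400]=cv2.resize(a["color"][t[1]-45:t[1]+45,t[0]-40:t[0]+40,::-1],(400,450),interpolation=3)
im[:,400:]=cv2.resize(w["color"][130:355,220:420,::-1],(400,450));save(im,"c5")
for u,v,z in((322,300,.057),):print(ray(w,u,v,z))
```

```text
[ 0.56100888 -0.1766867   0.02651115] [ 4.47284532  8.18264769 -7.07932519]
[ 0.56248428 -0.18153994  0.057     ]
```

View pics/c5.png

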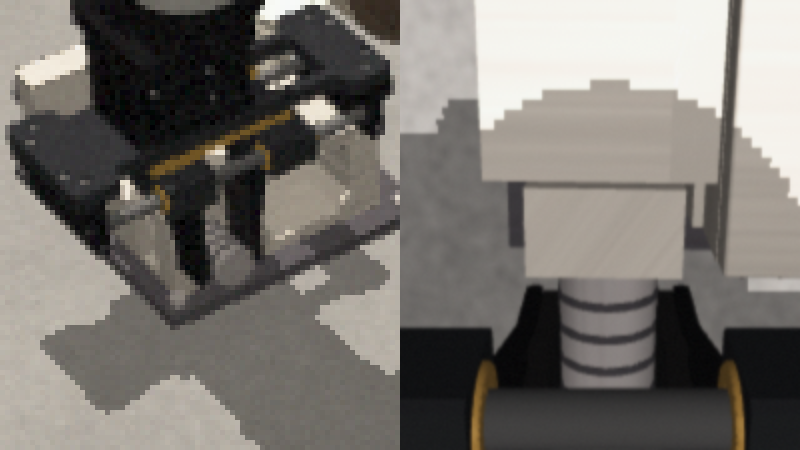

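>>> apply_moves --steps '[[[0.0,1.5,0,0,0,0,0],[0.0,1.5,0,0,0,0,0],[0.0,0,0,0,0,0,0]]]'

```text
time_s: 25.65
tcp_pos: [0.5611, -0.1769, 0.0263]
ee_rot: [[-0.006, -1.0, 0.001], [-1.0, 0.006, -0.01], [0.01, -0.001, -1.0]]
wrist_force: [3.5, 19.8, -6.8]
gripper_width: 0.266
```

The arm pushes at 20 N without moving further, so the head is home. I release and back off.

>>> apply_moves --steps '[[[0.0,-1.5,0,0,0,0,0],[0.38,0,0,0,0,0,0],[0.38,0,0,0,0,0,0],[0.38,0,0,0,0,0,0],[0.38,0,0,-15,0,0,0],[0.38,0,0,-40,0,0,0],[0.38,0,0,-40,0,0,0],[0.38,-40,0,0,0,0,0],[0.38,-40,0,0,0,0,0],[0.38,-40,0,0,0,0,0],[0.38,0,0,0,0,0,0]]]'

```text
time_s: 27.02
tcp_pos: [0.5618, -0.0564, 0.1216]
ee_rot: [[-0.002, -1.0, 0.002], [-1.0, 0.002, -0.015], [0.015, -0.002, -1.0]]
wrist_force: [-0.3, 0.2, -0.4]
gripper_width: 0.375
```

Run:
```python
from h import *
s=sense();print(s["tcp_pos"],s["wrist_force"],s["time_s"])
b=capture("top");a=capture("scene");t=proj(a,[.54,-.22,.05]).astype(int)
im=np.zeros((450,800,3),np.uint8);im[:,:400]=cv2.resize(a["color"][t[1]-45:t[1]+45,t[0]-40:t[0]+40,::-1],(400,450),interpolation=3)
im[:,400:]=cv2.resize(b["color"][215:305,425:505,::-1],(400,450),interpolation=3);save(im,"c6")
g=b["color"].mean(2);print(g[236,420:462].astype(int))
```

```text
[ 0.56177135 -0.05643562  0.12157243] [-0.31344446  0.21462991 -0.42821915] 27.025
[115 122 122 102  79  70  56 116 154 152 122 119 151 138 112 124 150 136
 110 121 143 125 106 126 139 139 117 119 157 169 168 169 170 171 172 171
 170 138 136 171 169 168]
```

View pics/c6.png

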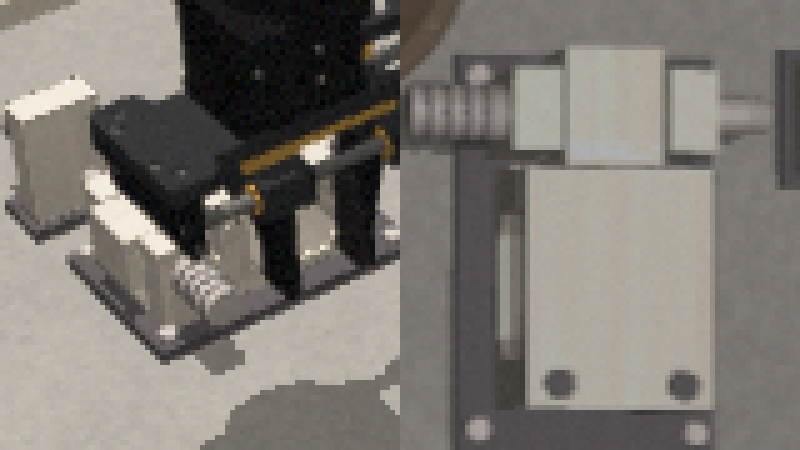

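The pin runs through both ears and the knuckle. The head is against the first ear, and the nose sticks out past the far ear to about top pixel column 500. The upper half is closed and the gripper is clear, so I hand in.

Run:
```python
from h import *
b=capture("top");print(ray(b,499.6,238,.045),ray(b,426.7,236,.05))
print(r.finish_job())
```

```text
[ 0.55777977 -0.30772883  0.045     ] [ 0.56121337 -0.15543258  0.05      ]
the job is handed in; nothing more can be done
None
```

I drew the pin out from under the hood, set it down in the V rest and took it again by its head. I then pushed it through all three knuckles and handed the job in at about 27 s of the 61 s.

**Last checks:**
- **Head home:** at the end the arm pressed with about 20 N and moved no further. The visible head ends against the first ear within about 2 mm.
- **Tip:** the top camera puts it at about y −73 mm in the clamp, where −64 mm or beyond is needed. The tip-to-head line reads about 1.3° from world y; the ears lie about 0.9° off, the same way.
- **Upper half:** it looks closed in the picture; I did not measure the knuckle position or the closing angle.
- **Other things on the bench:** the arm only came near the pin, the V rest, the stowage and the clamp. I did not measure the other things again at the end.

**What disagreed or went wrong:**
- **Fingertips:** they end about 11 mm behind the reported TCP, by camera and by touch, not 17 mm ahead as stated. The first grasp closed on nothing above the pin. While finding that out I pressed the nose down with about 19 N. The pin stayed in its rest and the second, deeper grasp held.
- **Bracket offset:** the top camera put it at about −3.5 mm in x. The pin went in there without any searching.
- **Pictures:** I viewed 15, over the budget of 10.

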